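# Fish a brittle locating pin from under a fixture with the reacher

### The job

A brittle ceramic locating pin has ended up in the low gap under the white clamping fixture. Take the reacher by its upright squeeze handle, put its open jaws round the pin, squeeze the trigger just hard enough to hold the pin without cracking it (no more than 8 N from either jaw), and slide the pin out along the bench, upright and still held, until it stands in front of the open edge with at least 50 mm between them. Then let the pin go and leave it and the reacher standing on the bench; use only the reacher on the pin, do not push hard against the fixture, and leave everything else where it lies.

Things in the scene. Friction and masses are not known exactly. Their poses are not given: they have to be found in the camera images.
- reacher: Loose hand reacher, 0.26 kg in all, standing on the bench. Origin on its underside below the middle of the handle; x along the shaft to the jaws, y left, z up. Foot plate 90 (x) by 56 mm, 8 thick; shaft 14 mm thick, axis 30 mm up; head block x 167 to 187 mm, 44 wide, 40 high; then two jaws to x = 241 mm. Squeezed evenly from both sides, the whole reacher creeps to its +y by half the trigger's travel.
- handle (a point): Where to grip the reacher from above: 70 mm over its origin, midway between two upright paddles that face each other across its y. Each is 34 mm along x, 8 thick, top 92 mm over the underside. Outer faces: y = -25 mm (black, fixed to the reacher) and, when free, y = +25 mm (grey, the trigger): 50 mm across, 38 mm fully squeezed. Axes as the reacher's.
- jaw_middle (a point): Point midway between the jaws, at (215, 0, 22) mm in the reacher's frame: the pin's axis is well placed here. Rubber pads 22 mm high (11 to 33 mm over the underside), from x = 199 mm on. Trigger free: jaws spread in a V, about 38 mm apart at the head, 54 mm at the tips, 75 mm over their outsides at the tips.
- trigger (a joint): Travel of the trigger paddle towards the fixed one, m: 0 free, 0.012 full. Its spring resists with 9 N plus 250 N/m (a grip under 8 N holds the reacher, jaws open). Each jaw turns in 30 rad per m; they meet the 28 mm pin at about 0.008. Then each jaw presses the pin at jaw_middle with about (squeeze on trigger in N - 11) / 1.9. Dragging the heaviest pin takes about 2 to 3 N from each jaw.
- jaw_left: The jaw on the reacher's +y side, steel with rubber pad. Origin on its pivot (reacher frame 184, 18, 22 mm); its x runs along the jaw, 58 mm long.
- jaw_right: The jaw on the reacher's -y side, the mirror image of the other; pivot at (184, -18, 22) mm in the reacher's frame.
- pin: Loose pin standing upright in the gap: steel flange 36 mm across, 8 mm high, at its foot; white ceramic shank 28 mm in diameter from 8 to 42 mm; cone nose to 54 mm. 0.2 to 0.4 kg. Origin: centre of its underside; z along its axis. It stands within 12 mm of the fixture's x = 0, 60 to 105 mm inside the open edge. Brittle: more than 8 N from either jaw cracks it.
- fixture: Fixed white clamping fixture. Origin on the bench below the middle of its open edge; y points out of the gap through that edge, x along it. Deck 234 mm (x) by 180 mm (y -180 to 0), from 62 to 80 mm above the bench, with a 34 mm slot along y through which the pin shows. Opening 190 mm wide between two legs, 62 mm high; a wall closes the gap at y = -168 mm. Clamps up to 270 mm high on its rear half.
- nut: Loose steel hexagon nut, 32 mm over corners, 14 mm high, in the gap beside the pin, 72 to 82 mm to one side of the fixture's middle. Origin under its centre. To be left alone.
- spacer: Loose steel ring, 30 mm in diameter, 30 mm high, in the gap on the other side of the pin from the nut. Origin under its centre. To be left alone.
- wrench: Loose 180 mm wrench lying on the bench beyond the work; to be left alone.
- screwdriver: Loose 200 mm screwdriver lying on the bench beyond the work; to be left alone.
- spray: Loose spray can, 54 mm in diameter, 120 mm high, standing on the bench; to be left alone.
- bracket: Loose steel angle bracket, 90 by 50 mm, 70 mm high, on the bench to the robot's right; to be left alone.

How it is judged:
By the outcome, as a careful person would: the job done as asked, in the order asked, and still so for the second after the job is handed in, with the robot touching nothing.
It also fails if it takes over 58 s, if anything falls off the work surface, if the arm or the gripper's body presses on something with over 40 N, if the wrist force passes 120 N, or if a joint passes its speed limit or range.

### The arm

A 6-joint arm with a two-finger parallel gripper is mounted at the origin on the work surface. World frame = base frame: x ahead of the robot, y to its left, z up, the work surface at z = 0. Lengths are in m, angles in rad, forces in N, time in s.
With the tool pointing down it reaches from about 0.4 to 0.825 m from the base axis. Payload 7 kg.
Tool frame: the origin (TCP) lies midway between the tips of the shut fingers; the grasp point (between the pads) lies 19 mm behind it; z points along the fingers, y is the direction in which the jaws open and shut (so a half turn about z gives the same grasp; the last joint's range is limited). The gripper opens to 88 mm and grips with 3 to 60 N. Pads are 19 mm wide; open, the fingers measure 130 mm over their backs; the gripper's body (78 mm by 193 mm) begins 47 mm behind the grasp point.
Start: joints at [1.633, 0.359, 0.012, 0, -1.224, -0.288], TCP at [0.151, 0.658, 0.227] pointing down, gripper open.
Joint ranges: [-3.07, 3.07], [-1.43, 2.12], [-1.02, 1.25], [-3.03, 1.67], [-3.05, -0], [-3.03, 3.03]. Speed limits (rad/s): [2.39, 2.39, 3.01, 3.14, 3.14, 3.14].

### API

Orientations are given as a unit quaternion [w, x, y, z].
In Python, from cell import arm, grab_frame, camera_info gives the robot as it stands.
- The arm moves only by the tool drive_tool, never from a script. Its argument "targets" is a list of rows, each a list of 2 entries, a list of its own where there are three numbers: the shift along the tool's x, y, z in mm, then the turn about the tool's z in rad. In form: [[[dx, dy, dz], roll], ...]. A call has 1 to 20 rows; each row is the pose to reach, as a shift and turn from the pose commanded when the call began, along the tool's axes at that moment; what a row does not reach only later rows make up. A row lasts 1/8 s, in which the tool goes at most 62.5 mm and 10.7 degrees, less where a joint would pass 70% of its speed; a pose out of reach is approached as far as the arm can. A call with a gripper value outside its range is refused whole. "claw" is the closure in counts, from 0 (fully open) to 255 (shut), set as the call begins (left out, the last holds). The fingers move at their own pace and stop on an object; "newtons" is the grip in N (left out, the last holds). Time passes only in rows, so rows that repeat a pose let the fingers close. It gives the time, the measured TCP pose, the force and the opening at its end, in the units of the state.
- arm.observe(): the state, without advancing time (a new reading comes with each control period).
- grab_frame(name): name is "scene" or "top" or "wrist"; returns the picture (420x560x3 uint8, red, green, blue); there is no depth.
- camera_info(name): a dict with "fov_y" (degrees; the focal length in pixels is half the picture's height over the tangent of half this angle, whatever the lens; pixels are square), "cx", "cy" (the principal point, pixels), "rvec" (rotation vector, rad) and "tvec" (3), from world to camera coordinates, as OpenCV has them. Camera axes: x right, y down, z forward; pixel columns grow to the right and rows downward; lengths in m; the calibration is good to about 2 mm. A picture is of the moment at which its call begins: read the wrist's pose just before it. camera_info takes no time and is no camera call; for the wrist camera it gives the pose at the moment of the call.
- arm.sign_off(): hands the job in, once; it reports no verdict.
The state is a dict: "clock": time; "joint_pos": joint angles; "joint_vel": joint speeds; "joint_efforts": joint torques, N m; "ee_pos": TCP position; "tool_rot": TCP orientation; "wrist_force": force on the tool from outside, world axes, zero at the start; "torque": the same for the moment, N m; "width": opening from 0.0 (shut) to 1.0 (fully open).
Only numpy, scipy, OpenCV 4.12 (cv2) and the standard library are available. Lean on these libraries where they do the work, as an engineer would, in place of code of your own. Each camera call takes 0.05 s, during which the arm holds its last target. There are 200 camera calls.

## Working session

There is one attempt and no reset: what is moved stays moved. The work goes in short steps, Python scripts to look and compute and a tool call to move; the robot and the scene stay as the last step left them, time stands still between calls to the robot, and variables do not carry over. Pictures are saved under pics/ and viewed, about 8 in all and at most 12, crops included, and the job is handed in when it is done.

Besides the shell and the picture viewer there is one more tool, called after "Emit:" in YAML: its name, and indented under it one key for each argument. drive_tool: Moves the arm, as the interface text tells. Its arguments: {"type":"object","properties":{"targets":{"type":"array","items":{"type":"array"}},"claw":{"type":"number"},"newtons":{"type":"number"}},"required":["targets"]}

```bash
mkdir -p pics
python3 - <<'E'
from cell import arm, grab_frame, camera_info
import cv2
s=arm.observe();print(s)
for n in("scene","top","wrist"):
    f=grab_frame(n);cv2.imwrite(f"pics/a_{n}.png",f[:,:,::-1]);print(n,camera_info(n))
E
```

```text
{'clock': 0.0, 'joint_pos': array([ 1.63309907e+00,  3.59402656e-01,  1.10706668e-02, -3.68440493e-04,
       -1.22404395e+00, -2.88108892e-01]), 'joint_vel': array([-3.45582068e-04,  5.08621398e-05, -2.83058061e-04,  4.35485287e-04,
       -2.59701423e-04, -7.53656663e-04]), 'joint_efforts': array([ 4.82715659e-04, -5.82709765e+01,  2.93049985e+01,  6.99693114e+00,
        6.85519277e-03, -1.65815354e-04]), 'ee_pos': array([0.15103023, 0.65740729, 0.2256143 ]), 'tool_rot': array([ 8.07904324e-04,  9.93625820e-01, -1.12725670e-01, -3.28831697e-05]), 'wrist_force': array([ 0.47355229, -0.05944878, -0.75237942]), 'torque': array([ 0.03544411, -0.01077216, -0.05491406]), 'width': 0.9994353167404537}
scene {'fov_y': 52.98493326244236, 'cx': 277.94761251616654, 'cy': 212.44728963393604, 'rvec': array([ 1.03118475,  2.40664218, -1.09046448]), 'tvec': array([ 0.39250924, -0.23112676,  1.56387255])}
top {'fov_y': 45.18385913922615, 'cx': 278.13008776508724, 'cy': 209.7366147234543, 'rvec': array([ 2.11259647, -2.14764985,  0.20323496]), 'tvec': array([0.00685322, 0.57241712, 1.43675806])}
wrist {'fov_y': 61.991561220340344, 'cx': 277.83838961062025, 'cy': 210.90954203718047, 'rvec': array([-1.82913565,  2.29949821,  0.33961221]), 'tvec': array([ 0.67361884, -0.03847204,  0.3912904 ])}
```

View pics/a_top.png

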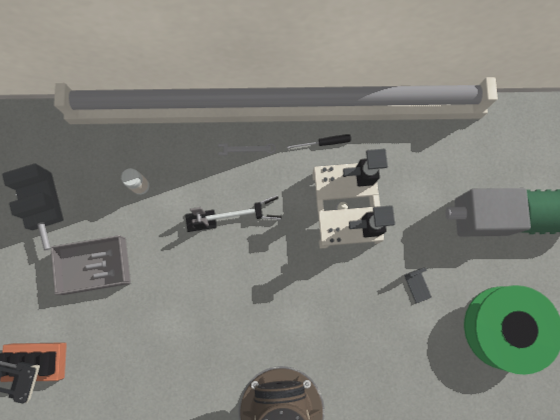

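View pics/a_scene.png

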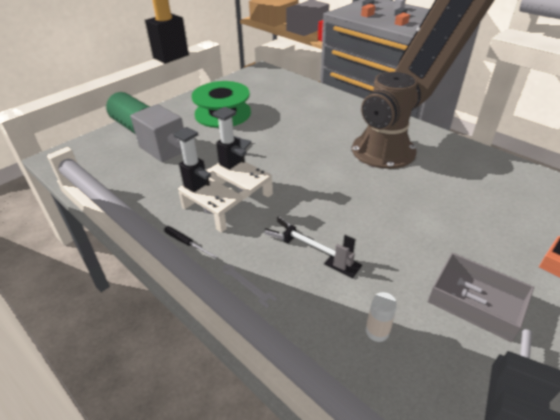

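```bash
cat > h.py <<'E'
import numpy as np, cv2
from cell import arm, grab_frame, camera_info
def K(c): 
    f=210/np.tan(np.radians(c["fov_y"]/2)); return np.array([[f,0,c["cx"]],[0,f,c["cy"]],[0,0,1.]])
def unproj(c,uv,z):
    R=cv2.Rodrigues(c["rvec"])[0];o=-R.T@c["tvec"];d=R.T@np.linalg.inv(K(c))@np.array([*uv,1.])
    return o+d*(z-o[2])/d[2]
def proj(c,p): return cv2.projectPoints(np.array(p,float).reshape(-1,1,3),c["rvec"],c["tvec"],K(c),None)[0][:,0]
E
python3 - <<'E'
import cv2
f=cv2.imread("pics/a_top.png")
cv2.imwrite("pics/b.png",cv2.resize(f[140:260,175:400][:,:],None,fx=3.5,fy=3.5,interpolation=cv2.INTER_CUBIC))
E
```

```text
(no output)
```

View pics/b.png

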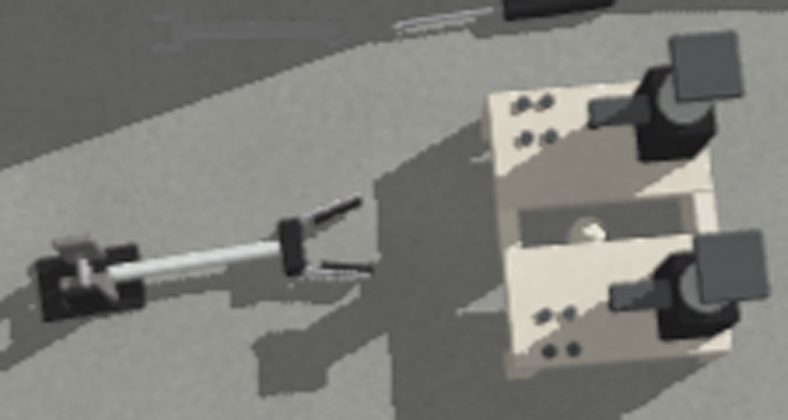

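```bash
cat > fit.py <<'E'
from h import *
from scipy.optimize import least_squares
def fitpose(c,obj,px,p0):
    obj=np.array(obj,float);px=np.array(px,float)
    def w(p):
        q=obj.copy();a=p[2];q[:,0]=p[0]+np.cos(a)*obj[:,0]-np.sin(a)*obj[:,1];q[:,1]=p[1]+np.sin(a)*obj[:,0]+np.cos(a)*obj[:,1];return q
    r=least_squares(lambda p:(proj(c,w(p))-px).ravel(),p0,loss='soft_l1')
    return r.x,(proj(c,w(r.x))-px).round(1)
E
python3 - <<'E'
from fit import *
c=camera_info("top")
R=cv2.Rodrigues(c["rvec"])[0];print("cam",-R.T@c["tvec"])
cr=lambda u,v:(175+(u+.5)/3.5-.5,140+(v+.5)/3.5-.5)
# fixture
p,r=fitpose(c,[(.117,0,.08),(-.117,0,.08),(-.117,-.18,.08)],[cr(490,93),cr(508,378),cr(732,350)],[.6,-.1,0.1])
print("fix",p,r.tolist())
p,r=fitpose(c,[(.117,0,.08),(-.117,0,.08),(-.117,-.18,.08)],[cr(490,93),cr(508,378),cr(732,350)],[.6,-.1,3])
print("fix2",p,r.tolist())
p,r=fitpose(c,[(-.045,.028,.008),(.045,.028,.008),(.045,-.028,.008),(-.045,-.028,.008),(.187,0,.037)],[cr(38,262),cr(137,246),cr(145,305),cr(45,322),cr(291,247)],[.6,.2,-1.5])
print("reach",p,r.tolist())
print("pin",unproj(c,cr(590,231),.054))
E
```

```text
cam [0.30365508 0.01248911 1.51644969]
fix [ 0.57853394 -0.11648202  0.05678036] [[-0.7, 0.2], [1.2, -2.2], [-0.2, 1.2]]
fix2 [ 0.34244785 -0.11329944  3.00931985] [[0.0, 163.8], [3.2, -1.1], [-123.3, -0.4]]
reach [ 0.55030048  0.23268873 -1.43551381] [[-1.1, -0.5], [0.1, -0.3], [0.3, 0.8], [-0.8, 0.4], [3.5, -0.3]]
pin [ 0.58136193 -0.19496064  0.054     ]
```

Emit:
drive_tool:
  targets:
    - [[484,324,0],1.21]
    - [[484,324,0],1.21]
    - [[484,324,0],1.21]
    - [[484,324,0],1.21]
    - [[484,324,0],1.21]
    - [[484,324,0],1.21]
    - [[484,324,0],1.21]
    - [[484,324,0],1.21]
    - [[484,324,0],1.21]
    - [[484,324,0],1.21]
    - [[484,324,0],1.21]
    - [[484,324,0],1.21]
    - [[484,324,0],1.21]
    - [[484,324,0],1.21]
  claw: 0

```text
clock: 1.9
ee_pos: [0.5498, 0.2346, 0.2267]
tool_rot: [-0.0, 0.754, -0.657, -0.0]
wrist_force: [0.4, -0.1, -0.1]
width: 0.999
```

Run:
```python
from h import *
s=arm.observe();print(s["ee_pos"],s["tool_rot"],s["joint_pos"],s["clock"])
c=camera_info("wrist");R=cv2.Rodrigues(c["rvec"])[0];print("cam",-R.T@c["tvec"],"axes",R.round(3).tolist())
f=grab_frame("wrist");cv2.imwrite("pics/c.png",cv2.resize(f[:,:,::-1],None,fx=1.42,fy=1.42))
```

```text
[0.54978185 0.23459287 0.22672826] [-1.44179427e-04  7.53683646e-01 -6.57237355e-01 -1.40509793e-05] [ 7.29921902e-01  2.32431259e-01 -1.65009866e-01 -6.88478924e-05
 -1.17307252e+00 -5.93393641e-01] 1.9
cam [0.55880909 0.15608341 0.3856646 ] axes [[-0.991, -0.135, -0.001], [-0.13, 0.948, 0.291], [-0.039, 0.288, -0.957]]
```

View pics/c.png

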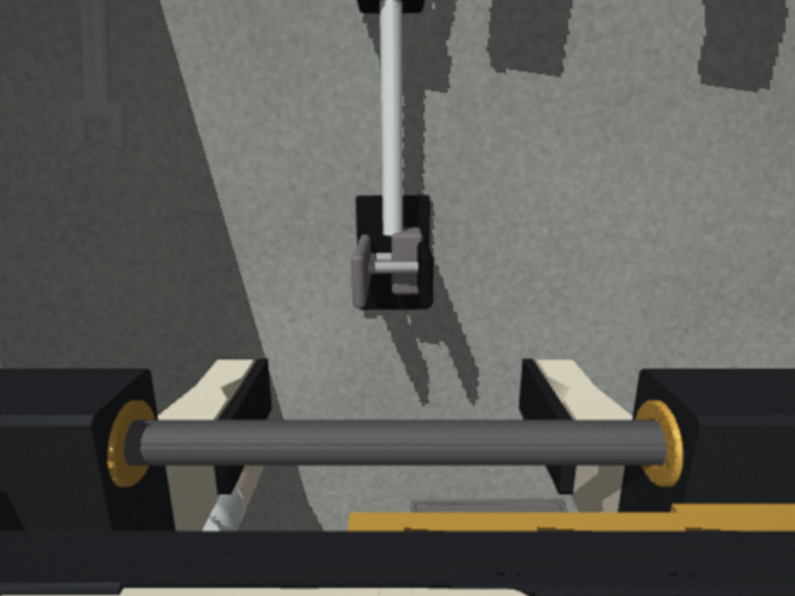

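Run:
```python
from fit import *
c=camera_info("wrist")
k=1.42
pts=[(357,196),(431,196),(433,308),(358,308),(358,12),(424,12)]
obj=[(.045,.028,.008),(.045,-.028,.008),(-.045,-.028,.008),(-.045,.028,.008),(.167,.022,.040),(.167,-.022,.04)]
p,r=fitpose(c,obj,[(u/k,v/k) for u,v in pts],[.55,.233,-1.435]);print(p,r.tolist())
p4,r=fitpose(c,obj[:4],[(u/k,v/k) for u,v in pts[:4]],[.55,.233,-1.435]);print(p4,r.tolist())
a=p[2]
for q in [(-.017,.025,.092),(.017,.025,.092),(-.017,-.025,.092),(.017,-.025,.092),(.167,.022,0),(.167,-.022,0)]:
    w=[p[0]+np.cos(a)*q[0]-np.sin(a)*q[1],p[1]+np.sin(a)*q[0]+np.cos(a)*q[1],q[2]];print(q,proj(c,w)*k)
```

```text
[ 0.54823316  0.2348625  -1.42216698] [[-0.3, 1.1], [0.3, 0.4], [-1.8, 2.0], [1.8, 2.6], [-1.8, -7.9], [2.1, -8.6]]
[ 0.54861826  0.23327826 -1.42765466] [[-0.3, -0.6], [0.4, -1.0], [-2.1, 0.8], [1.4, 1.2]]
(-0.017, 0.025, 0.092) [[354.92021316 311.37863559]]
(0.017, 0.025, 0.092) [[352.87290973 257.82185023]]
(-0.017, -0.025, 0.092) [[435.21678623 310.39616208]]
(0.017, -0.025, 0.092) [[435.82112701 256.7666011 ]]
(0.167, 0.022, 0) [[359.84352074  17.28012627]]
(0.167, -0.022, 0) [[423.39770072  16.33293969]]
```

Run:
```python
import cv2,numpy as np
f=cv2.imread("pics/c.png")[180:330,330:460].astype(float)
f=(255*(f/255)**.5).astype('uint8')
cv2.imwrite("pics/d.png",cv2.resize(f,None,fx=4,fy=4,interpolation=cv2.INTER_CUBIC))
```

```text
(no output)
```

View pics/d.png

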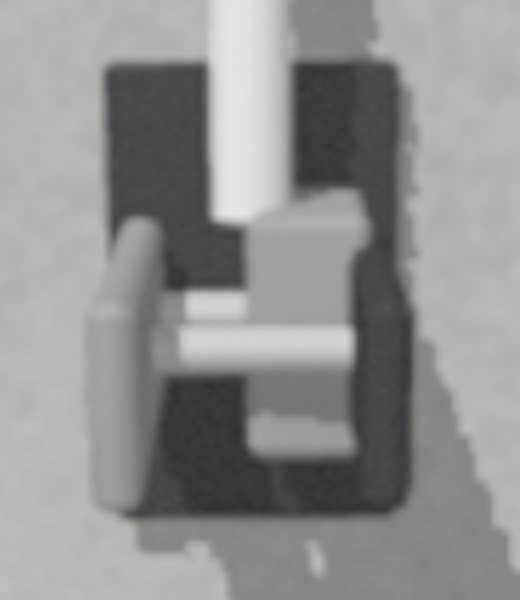

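Run:
```python
from fit import *
c=camera_info("wrist")
k=1.42
pts=[(356.3,196.3),(429.3,196.3),(352,257.5),(353.8,306),(432.5,307.5),(433,255),(358,12),(424,12)]
obj=[(.045,.028,.008),(.045,-.028,.008),(.017,.025,.092),(-.017,.025,.092),(-.017,-.025,.092),(.017,-.025,.092),(.167,.022,.0),(.167,-.022,.0)]
p,r=fitpose(c,obj,[((u+.5)/k-.5,(v+.5)/k-.5) for u,v in pts],[.55,.233,-1.435]);print(p,r.tolist())
s=arm.observe();w,x,y,z=s["tool_rot"]
tx=np.array([2*x*x-1,2*x*y]);ty=np.array([2*x*y,2*y*y-1]);d=p[:2]-s["ee_pos"][:2]
print("tool dx,dy mm",d@tx*1e3,d@ty*1e3,"yaw tool x",np.arctan2(tx[1],tx[0]))
```

```text
[ 0.54976075  0.23318183 -1.42693298] [[-0.7, -0.9], [0.6, -1.3], [-0.7, -1.9], [-0.7, 1.8], [0.6, 0.3], [0.8, -0.6], [0.9, 1.6], [-0.7, 1.2]]
tool dx,dy mm 1.2624145376229472 0.26676724454948303 yaw tool x -1.4344881713727253
```

Emit:
drive_tool:
  targets:
    - [[60,0,0],0]
    - [[120,0,0],0]
    - [[150,0,0],0]
    - [[150,0,0],0]
    - [[150,0,0],0]

```text
clock: 2.58
ee_pos: [0.5705, 0.0855, 0.2267]
tool_rot: [-0.0, 0.753, -0.658, 0.0]
wrist_force: [0.4, 0.4, 0.4]
width: 0.996
```

Run:
```python
from h import *
import pickle
c=camera_info("wrist");f=grab_frame("wrist");pickle.dump(c,open("c2.pkl","wb"))
cv2.imwrite("pics/e.png",cv2.resize(f[:300,:,::-1],None,fx=1.42,fy=1.42,interpolation=cv2.INTER_CUBIC));print(arm.observe()["ee_pos"])
```

```text
[0.57046169 0.08585024 0.22660041]
```

View pics/e.png

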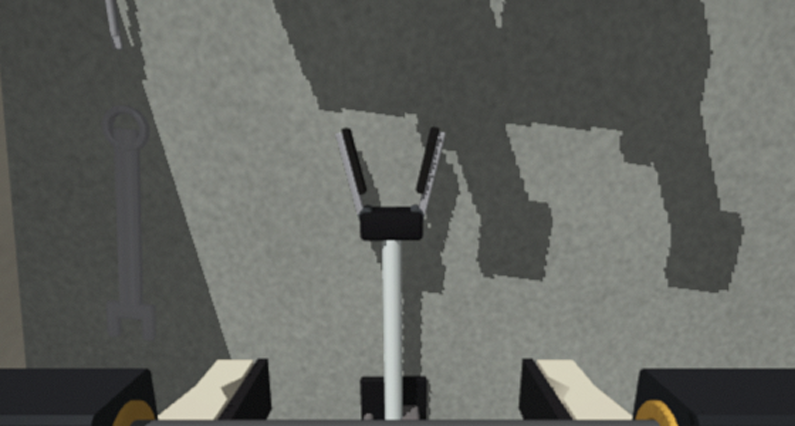

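Emit:
drive_tool:
  targets:
    - [[60,0,0],0]
    - [[110,0,0],0]
    - [[110,0,0],0]
    - [[110,0,0],0]
    - [[110,0,0],0]

```text
clock: 3.25
ee_pos: [0.5853, -0.0226, 0.2266]
tool_rot: [-0.0, 0.754, -0.657, -0.0]
wrist_force: [0.4, -0.1, 0.3]
width: 0.996
```

Run:
```python
from h import *
import pickle
c=camera_info("wrist");f=grab_frame("wrist");pickle.dump(c,open("c3.pkl","wb"))
cv2.imwrite("pics/f.png",cv2.resize(f[:300,:,::-1],None,fx=1.42,fy=1.42,interpolation=cv2.INTER_CUBIC));print(arm.observe()["ee_pos"])
```

```text
[ 0.58534408 -0.02267155  0.22657858]
```

View pics/f.png

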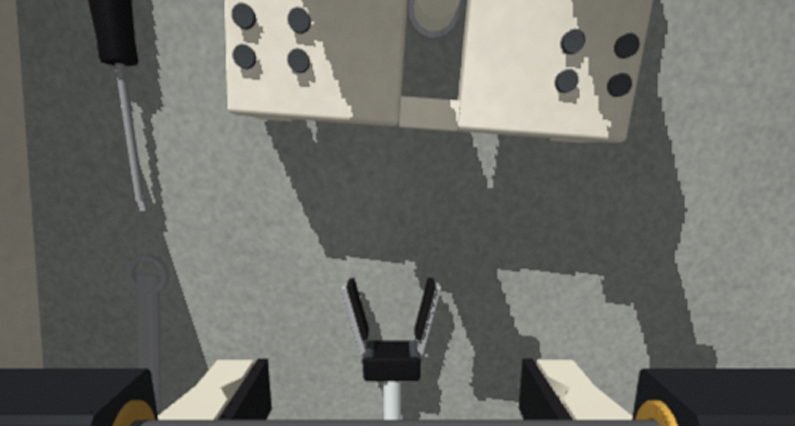

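Run:
```python
from fit import *
import pickle
c=pickle.load(open("c3.pkl","rb"));k=1.42
s=lambda u,v:((u+.5)/k-.5,(v+.5)/k-.5)
L=unproj(c,s(228,110),.08);Rr=unproj(c,s(625,140),.08);print(L,Rr,np.linalg.norm(L-Rr))
e=(L-Rr)/np.linalg.norm(L-Rr);fy=np.array([-e[1],e[0],0]);o=(L+Rr)/2;print("fix",o,np.arctan2(e[1],e[0]))
for q in[(399,110),(459,110),(407,2),(467,2)]:
    w=unproj(c,s(*q),.08)-o;print("slot",q,w@e,w@fy)
for q,z in[((436,37),.004),((411,8),.008),((461,12),.008),((436,4),.054)]:
    P=unproj(c,s(*q),z);w=P-o;print("pin",q,P,w@e,w@fy)
# jaws check, head
p=[0.54976075,0.23318183,-1.42693298];a=p[2]
for q in[(.241,.0375,.033),(.241,-.0375,.033),(.187,.022,.04),(.187,-.022,.04)]:
    w=[p[0]+np.cos(a)*q[0]-np.sin(a)*q[1],p[1]+np.sin(a)*q[0]+np.cos(a)*q[1],q[2]];print(q,((proj(c,w)+.5)*k-.5).round(1))
```

```text
[ 0.69272508 -0.10937936  0.08      ] [ 0.46162005 -0.12434807  0.08      ] 0.2315892896474471
fix [ 0.57717256 -0.11686371  0.08      ] 0.06467982780408095
slot (399, 110) 0.01747449565064374 -0.007004379097514931
slot (459, 110) -0.017015015571445274 -0.00946143000233244
slot (407, 2) 0.01718203341480464 -0.06219115680341601
slot (467, 2) -0.015379394871504899 -0.06450740453100208
pin (436, 37) [ 0.57638123 -0.17841142  0.004     ] -0.004767797327747307 -0.06136786162665539
pin (411, 8) [ 0.59608146 -0.19271006  0.008     ] 0.013967051617377556 -0.07690991686593343
pin (461, 12) [ 0.56225554 -0.19490914  0.008     ] -0.019930277662855017 -0.07691807554233049
pin (436, 4) [ 0.58154244 -0.18562442  0.054     ] -8.359380163163333e-05 -0.06889937015514187
(0.241, 0.0375, 0.033) [[340.  286.1]]
(0.241, -0.0375, 0.033) [[442.  285.3]]
(0.187, 0.022, 0.04) [[362.5 357.5]]
(0.187, -0.022, 0.04) [[420.8 357.1]]
```

Emit:
drive_tool:
  targets:
    - [[-60,0,0],0]
    - [[-120,0,0],0]
    - [[-180,0,0],-0.008]
    - [[-240,0,0],-0.008]
    - [[-258,0,20],-0.008]
    - [[-258,0,60],-0.008]
    - [[-258,0,110],-0.008]
    - [[-258,0,150],-0.008]
    - [[-258,0,170],-0.008]
    - [[-258,0,176],-0.008]
    - [[-258,0,176],-0.008]
    - [[-258,0,176],-0.008]

```text
clock: 4.8
ee_pos: [0.5512, 0.2324, 0.0518]
tool_rot: [-0.001, 0.756, -0.655, 0.0]
wrist_force: [-0.3, 0.2, -0.3]
width: 1.001
```

Emit:
drive_tool:
  targets:
    - [[0,0,0],0]
    - [[0,0,0],0]
    - [[0,0,0],0]
    - [[0,0,0],0]
    - [[0,0,0],0]
    - [[0,0,0],0]
    - [[0,0,0],0]
    - [[0,0,0],0]
  claw: 110
  newtons: 5

```text
clock: 5.8
ee_pos: [0.551, 0.232, 0.0508]
tool_rot: [-0.0, 0.756, -0.655, 0.0]
wrist_force: [1.9, 0.1, 1.6]
width: 0.567
```

Emit:
drive_tool:
  targets:
    - [[0,0,0],0]
    - [[0,0,0],0]
    - [[0,0,0],0]
    - [[0,0,0],0]
  claw: 140
  newtons: 6

```text
clock: 6.3
ee_pos: [0.5509, 0.2319, 0.0508]
tool_rot: [-0.0, 0.756, -0.655, 0.0]
wrist_force: [2.5, 0.9, 2.4]
width: 0.569
```

```bash
cat > plan.py <<'E'
from h import *
import sys
# target handle xy for jaw_middle at fixture(x,y) ; e yaw .061
def tgt(fx,fy,b=0.061):
    e=np.array([np.cos(.061),np.sin(.061)]);n=np.array([-e[1],e[0]]);O=np.array([.5772,-.1169])
    E=np.array([np.cos(b),np.sin(b)]);N=np.array([-E[1],E[0]])
    return O+e*fx+n*fy+N*.215, b-np.pi/2
def go(fx,fy,off=(0,0)):
    s=arm.observe();w,x,y,z=s["tool_rot"];tx=np.array([2*x*x-1,2*x*y]);ty=np.array([2*x*y,2*y*y-1])
    t,yaw=tgt(fx,fy);d=t-s["ee_pos"][:2];print("dx,dy",d@tx*1e3,d@ty*1e3,"roll",np.arctan2(tx[1],tx[0])-yaw,"w",s["width"]*88,s["wrist_force"],"pos",s["ee_pos"],s["clock"])
if __name__=="__main__": go(float(sys.argv[1])/1e3,float(sys.argv[2])/1e3)
E
python3 plan.py -8 0; python3 plan.py -8 -78
```

```text
dx,dy 134.09251985731888 14.027284811911393 roll 0.08213167840969526 w 50.03785878117477 [2.48572708 0.85735934 2.36789558] pos [0.5508644  0.23193464 0.05076982] 6.3
dx,dy 211.8295779142626 20.426374003585938 roll 0.08213167840969526 w 50.03785878117477 [2.48572708 0.85735934 2.36789558] pos [0.5508644  0.23193464 0.05076982] 6.3
```

Emit:
drive_tool:
  targets:
    - [[5,0,0],0.01]
    - [[15,1,0],0.02]
    - [[30,3,0],0.035]
    - [[45,5,0],0.05]
    - [[60,7,0],0.065]
    - [[75,9,0],0.08]
    - [[90,11,0],0.082]
    - [[100,12,0],0.082]
    - [[104,12,0],0.082]
    - [[104,12,0],0.082]
    - [[104,12,0],0.082]

```text
clock: 7.68
ee_pos: [0.5534, 0.1262, 0.0506]
tool_rot: [0.001, 0.728, -0.685, 0.0]
wrist_force: [1.0, -2.1, 5.9]
width: 0.569
```

```bash
python3 - <<'E'
from h import *
import pickle
c=camera_info("wrist");f=grab_frame("wrist");pickle.dump(c,open("c4.pkl","wb"))
cv2.imwrite("pics/g.png",cv2.resize(f[:300,:,::-1],None,fx=1.42,fy=1.42,interpolation=cv2.INTER_CUBIC))
E
python3 plan.py -8 0; python3 plan.py -8 -78
```

```text
dx,dy 29.113518451081614 -0.8633011385748377 roll 0.00040705036812394013 w 50.09411092563102 [ 1.01941315 -3.12648696  5.86337774] pos [0.55345964 0.1262181  0.05059361] 7.725
dx,dy 107.11345290021849 -0.8314400970669787 roll 0.00040705036812394013 w 50.09411092563102 [ 1.01941315 -3.12648696  5.86337774] pos [0.55345964 0.1262181  0.05059361] 7.725
```

View pics/g.png

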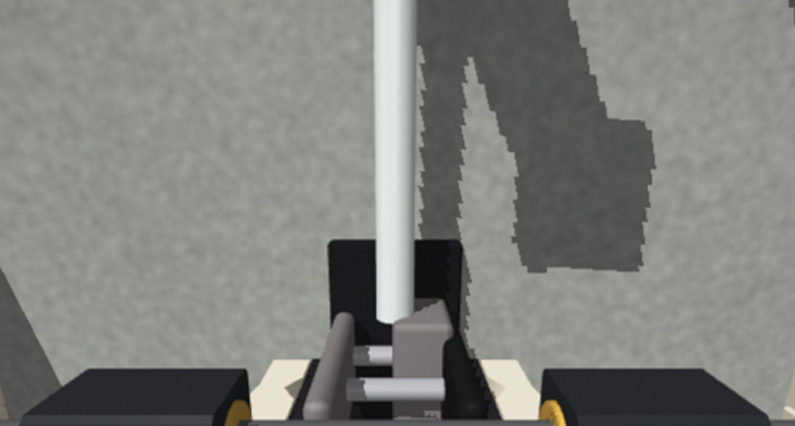

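Run:
```python
from h import *
import pickle
c=pickle.load(open("c4.pkl","rb"));k=1.42
s=lambda u,v:((u+.5)/k-.5,(v+.5)/k-.5)
st=arm.observe();w,x,y,z=st["tool_rot"];tx=np.array([2*x*x-1,2*x*y]);ty=np.array([2*x*y,2*y*y-1])
for q,h in[((329,240),.008),((462,240),.008),((395,322),.037),((374,2),.03),((417,2),.03),((376,300),.03),((414,300),.03)]:
    d=unproj(c,s(*q),h)[:2]-st["ee_pos"][:2];print(q,d@tx*1e3,d@ty*1e3)
```

```text
(329, 240) 43.551610869382415 -25.328429421705398
(462, 240) 43.502216735148124 29.13354436964796
(395, 322) 18.167656735805494 1.6598150934649096
(374, 2) 124.18028667859633 -4.980010006809596
(417, 2) 124.16869593780858 8.78384776305953
(376, 300) 24.522018726752943 -5.5154414055093515
(414, 300) 24.508709357810297 8.85356435403554
```

Emit:
drive_tool:
  targets:
    - [[4,-1,-0.5],0]
    - [[10,-2,-1],0]
    - [[20,-3,-1],0]
    - [[32,-3,-1],0]
    - [[44,-3,-1],0]
    - [[54,-3,-1],0]
    - [[58,-3,-1],0]
    - [[58,-3,-1],0]

```text
clock: 8.72
ee_pos: [0.5601, 0.069, 0.0516]
tool_rot: [0.0, 0.728, -0.685, 0.0]
wrist_force: [0.4, -0.5, -2.2]
width: 0.57
```

Emit:
drive_tool:
  targets:
    - [[6,0,0],0]
    - [[14,0,0],0]
    - [[22,0,0],0]
    - [[30,0,0],0]
    - [[38,0,0],0]
    - [[45,0,0],0]
    - [[49,0,0],0]
    - [[50,0,0],0]
    - [[50,0,0],0]
    - [[50,0,0],0]

```text
clock: 9.98
ee_pos: [0.5631, 0.0196, 0.0516]
tool_rot: [0.0, 0.728, -0.685, -0.0]
wrist_force: [-0.3, -1.0, -1.8]
width: 0.569
```

```bash
python3 plan.py -6 -78;python3 - <<'E'
from h import *
import pickle
c=camera_info("wrist");f=grab_frame("wrist");pickle.dump(c,open("c5.pkl","wb"))
g=grab_frame("top");cv2.imwrite("pics/h_top.png",g[:,:,::-1])
a=cv2.resize(f[:180,140:420,::-1],None,fx=2.8,fy=2.8,interpolation=cv2.INTER_CUBIC)
cv2.imwrite("pics/h.png",a)
E
```

```text
dx,dy 0.10648763648051186 0.22864542182977146 roll 0.0002261973131401085 w 50.097004152786724 [-0.30977797 -0.97197203 -1.81688654] pos [0.56308104 0.0195997  0.05155846] 9.975
```

View pics/h.png

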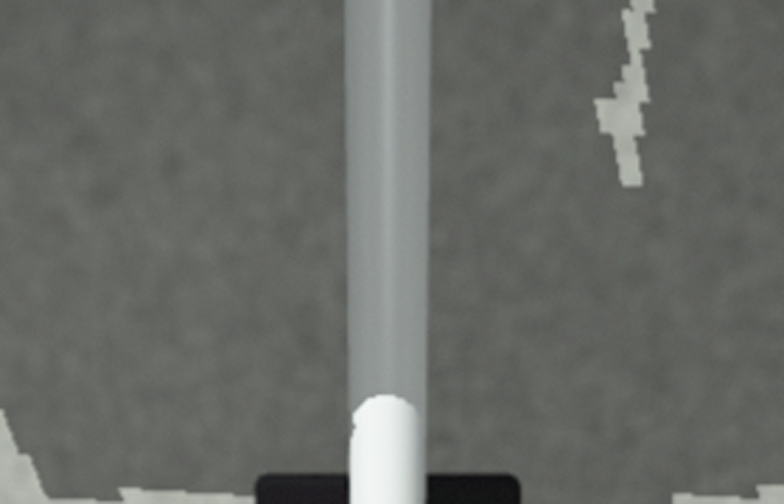

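Run:
```python
from h import *
g=cv2.imread("pics/h_top.png")[165:225,300:390]
f=grab_frame("scene")[130:230,160:340,::-1]
a=cv2.resize(g,(780,520),interpolation=cv2.INTER_CUBIC)[:300];a=cv2.resize(g,None,fx=5,fy=5,interpolation=cv2.INTER_CUBIC)
b=cv2.resize(f,None,fx=3,fy=3,interpolation=cv2.INTER_CUBIC)[:298]
o=np.zeros((600,540,3),np.uint8);o[:300,:450]=a;o[300:300+len(b),:540]=b
cv2.imwrite("pics/i.png",o)
```

```text
(no output)
```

View pics/i.png

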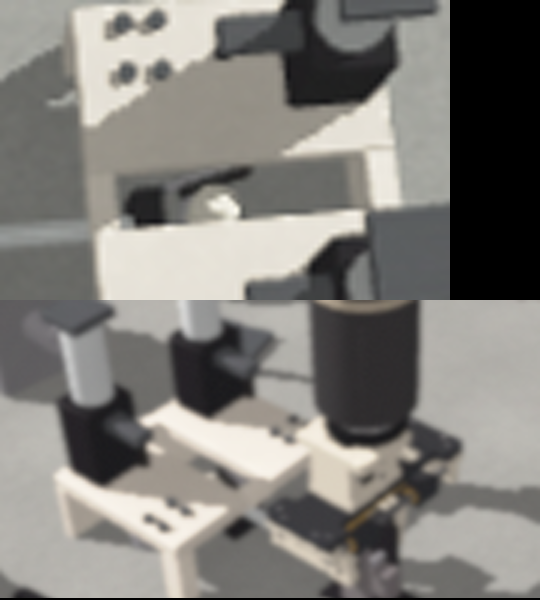

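Emit:
drive_tool:
  targets:
    - [[0,0,0],0]
    - [[0,0,0],0]
    - [[0,0,0],0]
  claw: 118
  newtons: 14

```text
clock: 10.5
ee_pos: [0.5632, 0.0195, 0.0516]
tool_rot: [-0.0, 0.728, -0.685, 0.0]
wrist_force: [-0.0, 0.0, -2.1]
width: 0.541
```

Emit:
drive_tool:
  targets:
    - [[0,0,0],0]
    - [[0,0,0],0]
    - [[0,0,0],0]
  claw: 126

```text
clock: 10.88
ee_pos: [0.5633, 0.0195, 0.0516]
tool_rot: [-0.0, 0.728, -0.685, 0.0]
wrist_force: [1.6, -0.5, -1.5]
width: 0.509
```

Emit:
drive_tool:
  targets:
    - [[0,0,0],0]
    - [[0,0,0],0]
    - [[0,0,0],0]
  claw: 132

```text
clock: 11.25
ee_pos: [0.5633, 0.0195, 0.0517]
tool_rot: [-0.0, 0.728, -0.685, 0.0]
wrist_force: [1.1, 0.6, -2.5]
width: 0.489
```

Emit:
drive_tool:
  targets:
    - [[0,0,0],0]
    - [[0,0,0],0]
    - [[0,0,0],0]
    - [[0,0,0],0]
  claw: 138

```text
clock: 11.75
ee_pos: [0.5632, 0.0195, 0.0516]
tool_rot: [-0.0, 0.728, -0.685, 0.0]
wrist_force: [1.7, 0.1, -2.9]
width: 0.471
```

Emit:
drive_tool:
  targets:
    - [[0,0,0],0]
    - [[0,0,0],0]
    - [[0,0,0],0]
  claw: 145
  newtons: 16

```text
clock: 12.12
ee_pos: [0.5632, 0.0195, 0.0516]
tool_rot: [-0.0, 0.728, -0.685, 0.0]
wrist_force: [1.2, 0.6, -2.5]
width: 0.472
```

Emit:
drive_tool:
  targets:
    - [[0,0,0],0]
    - [[0,0,0],0]
    - [[0,0,0],0]
  newtons: 19

```text
clock: 12.5
ee_pos: [0.5631, 0.0195, 0.0516]
tool_rot: [-0.0, 0.728, -0.685, 0.0]
wrist_force: [1.8, 1.2, -2.0]
width: 0.472
```

Run:
```python
from h import *
g=grab_frame("top")[165:225,300:390,::-1]
cv2.imwrite("pics/j.png",cv2.resize(g,None,fx=8,fy=8,interpolation=cv2.INTER_CUBIC)); print(arm.observe()["width"]*88)
```

```text
41.32564942862859
```

View pics/j.png

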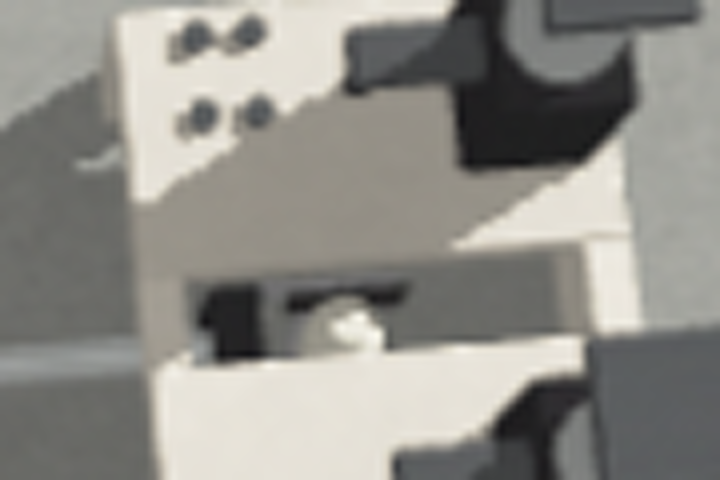

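Emit:
drive_tool:
  targets:
    - [[-1,0,0],0]
    - [[-3,0,0],0]
    - [[-6,0,0],0]
    - [[-10,0,0],0]
    - [[-14,0,0],0]
    - [[-18,0,0],0]
    - [[-22,0,0],0]
    - [[-26,0,0],0]
    - [[-30,0,0],0]
    - [[-34,0,0],0]
    - [[-37,0,0],0]
    - [[-39,0,0],0]
    - [[-40,0,0],0]
    - [[-40,0,0],0]

```text
clock: 14.3
ee_pos: [0.5607, 0.0595, 0.0516]
tool_rot: [-0.0, 0.728, -0.685, -0.0]
wrist_force: [-0.0, -0.9, -2.1]
width: 0.471
```

Run:
```python
from h import *
g=grab_frame("top")[165:225,300:390,::-1];cv2.imwrite("pics/k.png",g)
a=cv2.imread("pics/j.png");a=cv2.resize(a,(90,60),interpolation=cv2.INTER_AREA)
for n,i in(("before",a),("now",g)):
    r=i[33:46,22:75].astype(int).min(2); y,x=np.where(r>190); print(n,len(x))
    # bright nose in slot
    m=i[36:43,30:70].astype(int).sum(2)//3;print(m.max(0).tolist())
print(arm.observe()["width"]*88,arm.observe()["wrist_force"],arm.observe()["clock"])
```

```text
before 114
[44, 45, 72, 102, 110, 104, 111, 123, 139, 146, 145, 180, 220, 230, 233, 232, 236, 212, 110, 103, 106, 106, 107, 109, 109, 110, 111, 112, 111, 111, 113, 116, 129, 146, 153, 158, 168, 184, 198, 213]
now 96
[154, 151, 147, 139, 120, 107, 102, 102, 104, 105, 105, 105, 104, 104, 105, 104, 103, 103, 104, 104, 105, 104, 105, 106, 106, 105, 104, 104, 105, 104, 105, 108, 124, 144, 152, 157, 168, 187, 204, 221]
41.4724746475747 [ 0.53362411 -0.05020292 -2.24412548] 14.35
```

Emit:
drive_tool:
  targets:
    - [[-2,0,0],0]
    - [[-5,0,0],0]
    - [[-10,0,0],0]
    - [[-16,0,0],0]
    - [[-22,0,0],0]
    - [[-28,0,0],0]
    - [[-34,0,0],0]
    - [[-40,0,0],0]
    - [[-46,0,0],0]
    - [[-52,0,0],0]
    - [[-58,0,0],0]
    - [[-64,0,0],0]
    - [[-70,0,0],0]
    - [[-74,0,0],0]
    - [[-77,0,0],0]
    - [[-78,0,0],0]
    - [[-78,0,0],0]

```text
clock: 16.48
ee_pos: [0.556, 0.1374, 0.0516]
tool_rot: [-0.0, 0.728, -0.685, -0.0]
wrist_force: [-0.9, 0.3, -2.0]
width: 0.472
```

Emit:
drive_tool:
  targets:
    - [[-2,0,0],0]
    - [[-5,0,0],0]
    - [[-10,0,0],0]
    - [[-16,0,0],0]
    - [[-22,0,0],0]
    - [[-28,0,0],0]
    - [[-34,0,0],0]
    - [[-40,0,0],0]
    - [[-45,0,0],0]
    - [[-50,0,0],0]
    - [[-54,0,0],0]
    - [[-57,0,0],0]
    - [[-58,0,0],0]
    - [[-58,0,0],0]
    - [[-58,0,0],0]

```text
clock: 18.35
ee_pos: [0.5525, 0.1953, 0.0517]
tool_rot: [-0.0, 0.728, -0.685, -0.0]
wrist_force: [-0.6, -0.9, -2.2]
width: 0.468
```

Run:
```python
from h import *
import pickle
g=grab_frame("top")[150:240,220:400,::-1];s=grab_frame("scene")[130:290,160:400,::-1]
o=np.zeros((600,600,3),np.uint8)
o[:280,:560]=cv2.resize(g,(560,280),interpolation=cv2.INTER_CUBIC);o[285:600,:472]=cv2.resize(s,(472,315),interpolation=cv2.INTER_CUBIC)
cv2.imwrite("pics/l.png",o);st=arm.observe();print(st["ee_pos"],st["width"]*88,st["wrist_force"],st["clock"])
```

```text
[0.55245997 0.19525972 0.05164658] 41.47511276780862 [-0.48432681 -0.94184018 -2.40310961] 18.45
```

View pics/l.png

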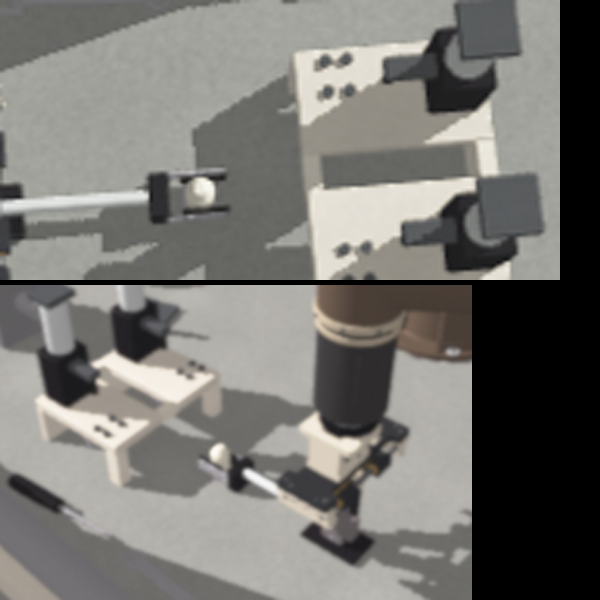

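Emit:
drive_tool:
  targets:
    - [[0,0,0],0]
    - [[0,0,0],0]
  newtons: 15
  claw: 134

```text
clock: 18.7
ee_pos: [0.5525, 0.1952, 0.0516]
tool_rot: [-0.0, 0.728, -0.685, 0.0]
wrist_force: [-0.3, 0.0, -2.4]
width: 0.475
```

Emit:
drive_tool:
  targets:
    - [[0,0,0],0]
    - [[0,0,0],0]
    - [[0,0,0],0]
  claw: 127

```text
clock: 19.08
ee_pos: [0.5525, 0.1952, 0.0516]
tool_rot: [-0.0, 0.728, -0.685, 0.0]
wrist_force: [0.3, 0.4, -1.7]
width: 0.503
```

Emit:
drive_tool:
  targets:
    - [[0,0,0],0]
    - [[0,0,0],0]
    - [[0,0,0],0]
  claw: 119

```text
clock: 19.45
ee_pos: [0.5524, 0.1951, 0.0516]
tool_rot: [-0.0, 0.728, -0.685, 0.0]
wrist_force: [0.3, -0.0, -2.6]
width: 0.537
```

Emit:
drive_tool:
  targets:
    - [[0,0,0],0]
    - [[0,0,0],0]
    - [[0,0,0],0]
  claw: 112
  newtons: 6

```text
clock: 19.82
ee_pos: [0.5523, 0.1951, 0.0515]
tool_rot: [0.0, 0.728, -0.685, -0.0]
wrist_force: [-0.1, -0.0, -1.7]
width: 0.571
```

Emit:
drive_tool:
  targets:
    - [[0,0,0.3],0]
    - [[0,0,0.5],0]
    - [[0,0,0.6],0]
    - [[0,0,0.6],0]

```text
clock: 20.32
ee_pos: [0.5524, 0.1952, 0.051]
tool_rot: [-0.0, 0.728, -0.685, 0.0]
wrist_force: [-0.3, 0.8, -1.3]
width: 0.569
```

Emit:
drive_tool:
  targets:
    - [[0,0,0.3],0]
    - [[0,0,0.3],0]
    - [[0,0,0.3],0]
  claw: 100

```text
clock: 20.7
ee_pos: [0.5525, 0.1952, 0.0508]
tool_rot: [-0.0, 0.728, -0.685, 0.0]
wrist_force: [0.4, 0.1, -0.2]
width: 0.607
```

Emit:
drive_tool:
  targets:
    - [[0,0,0],0]
    - [[0,0,0],0]
    - [[0,0,0],0]
    - [[0,0,0],0]
    - [[0,0,0],0]
    - [[0,0,0],0]
  claw: 0

```text
clock: 21.45
ee_pos: [0.5524, 0.1951, 0.0507]
tool_rot: [0.0, 0.728, -0.685, -0.0]
wrist_force: [-0.1, 0.0, 0.2]
width: 1.001
```

Emit:
drive_tool:
  targets:
    - [[0,0,-5],0]
    - [[0,0,-20],0]
    - [[0,0,-50],0]
    - [[0,0,-90],0]
    - [[0,0,-130],0]
    - [[0,0,-160],0]
    - [[0,0,-170],0]
    - [[0,0,-170],0]
    - [[0,0,-170],0]

```text
clock: 22.58
ee_pos: [0.5517, 0.1948, 0.2195]
tool_rot: [0.001, 0.728, -0.685, -0.0]
wrist_force: [-0.6, 0.1, -1.6]
width: 1.003
```

Run:
```python
from h import *
import pickle
g=grab_frame("top")[150:240,220:400,::-1];s=grab_frame("scene")[130:290,160:400,::-1];
c=camera_info("wrist");w=grab_frame("wrist")[:270,160:400,::-1];pickle.dump(c,open("c9.pkl","wb"))
o=np.zeros((600,790,3),np.uint8)
o[:180,:360]=cv2.resize(g,(360,180),interpolation=cv2.INTER_CUBIC);o[185:465,:400]=cv2.resize(s,(400,267),interpolation=cv2.INTER_CUBIC)[:280] if 0 else cv2.resize(s,(400,280),interpolation=cv2.INTER_CUBIC)
o[:432,405:789]=cv2.resize(w,None,fx=1.6,fy=1.6,interpolation=cv2.INTER_CUBIC)
cv2.imwrite("pics/m.png",o);st=arm.observe();print(st["ee_pos"],st["width"]*88,st["wrist_force"],st["clock"])
```

```text
[0.55196809 0.19488041 0.21952574] 87.95922952961514 [ 0.627551   -0.37362302  0.24233998] 22.725
```

Run:
```python
from h import *
c=camera_info("top");g=grab_frame("top")
O=np.array([.5772,-.1169]);e=np.array([np.cos(.061),np.sin(.061)]);n=np.array([-e[1],e[0]])
q=O+e*-.003+n*.094
u,v=proj(c,[[*q,.045]])[0];print("expected px",u,v)
x0,y0=int(u)-25,int(v)-12
r=g[y0:y0+24,x0:x0+46].astype(int).sum(2)//3
for row in r: print(' '.join('%3d'%t for t in row))
```

```text
expected px 285.11798445358704 211.3822183150079
158 159 159 159 160 158 158 161 160 160 160 161 159 158 155 156 159 160 159 160 163 162 142 102 103 103 103 105 104 102 104 107 105 103 101 101 102 103 105 106 106 106 104 102 102 104
158 161 160 158 160 158 158 159 159 159 160 160 159 159 157 157 159 160 160 160 162 161 142 101 102 101 103 104 104 104 104 105 105 104 103 104 103 103 104 105 105 106 104 103 102 105
158 159 157 157 157 158 158 157 158 159 160 160 159 159 159 161 162 162 159 162 163 163 144 101 101 101 104 112 142 164 158 142 105 106 105 104 104 104 105 106 105 105 105 105 104 104
155 157 158 159 158 157 156 157 158 159 159 160 160 159 160 160 162 161 158 159 162 162 144 103 111 145 169 162 151 127 115  95  95 105 104 104 105 106 106 106 106 104 105 105 105 103
154 156 160 159 157 156 156 158 160 159 159 160 160 159 159 160 160 160 159 159 154 151 155 149 160 153 131 116  90  68  62  52  80 103 103 103 105 105 104 105 106 104 102 103 103 104
156 156 156 156 154 154 156 158 160 158 158 159 159 159 158 160 159 156 158 182 194 170 162 119 110  91  69  61  43  39  39  58  89
[... 2664 characters left out ...]
  46  46  47  46  47  62  89 102 101 101  98  95 100 100  99 100 100 100 100  99 101 100  99  98  98  98  99 100 101 103 102 100  99 100  99 100  99
101  98  99 101 101 101 102  90  59  45  43  43  41  42  56  83 101 101  91  68  63  64  63  67  75  87  92 100 101 100  99 100 100  99  99  99  99  99  99 100 100  98  99 101 102 100
100  98 100 101 101 101 101  94  67  34  34  34  36  51  86 129 152 131  95  70  50  46  38  41  46  53  55  61  65  68  70  80  87  92 101 101 101 100  98  99 100  99 100 100 103 103
100  99 100 101 101 100 101  98  79  30  32  31  35  67 103 126 144 140 114 108 102 100  93  80  74  58  47  44  37  41  41  48  52  68  94 102 101 101  99 100 100 101 101 100 102 103
```

```bash
python3 -c "
from cell import arm
print(arm.sign_off(), arm.observe()['clock'])"
```

```text
the job is handed in; nothing more can be done
the job is handed in; nothing more can be done
```

The pin is out of the gap and standing on the bench in front of the fixture's open edge, released. The job was handed in at about 23 s.

- **Approach:** I took the reacher by its handle with about 6 N, which leaves the jaws open. I lined it up with the fixture and slid the jaws round the pin, offset to allow for the sideways creep.
- **Squeeze:** I raised the grip in steps to 19 N. By the given formula that is about 4.2 N per jaw; the actual jaw force was not measured. The fingers stopped at 41.4 mm and stayed there as the force rose, which showed the jaws had the pin.
- **Pull:** I drew the pin straight out 176 mm. The finger opening stayed steady throughout, and wrist force readings stayed below about 6 N.
- **Release:** I eased the grip off in steps, lowered the reacher about 1 mm in all, opened the fingers and lifted the arm clear.

**Last checks:** The picture limit was used up, so the final view was never looked at as a picture. Pixel values from the top camera show the pin upright between the open jaws, about 95 mm out from the edge, which leaves roughly 75 mm of clear gap. The left jaw looks only a few millimetres from the pin. The final state of the nut, the spacer and the other loose items was not checked separately.

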